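# Seat a valve block in the test stand with a fresh grip

### The job

Take the brass valve block with the blue cap out of the green rack, where only its narrow ends can be gripped, and stand it upright on the black rubber mat and let go. The test stand's cheeks leave no room for fingers at those ends, so grip it again across its broad sides and lower it between the two cheeks, upright and all the way down onto the seat before letting go; either way round will do. Leave the black-capped valve in its place.

Things in the scene. Friction and masses are not known exactly. Their poses are not given: they have to be found in the camera images.
- valve: Block to handle: brass, BLUE cap, starts upright in one of 3 slots of a low green rack, which is left or right and slightly turned. Brass 50 mm along x, 30 mm along y, 60 mm high; cap (46 x 27 mm) adds 10 mm: 70 mm in all. About 0.45 kg. Origin: centre of underside; z up. In the rack only its ends can be gripped (closing along its x, over 50 mm), as fins stand 5 mm from its y sides. Lifts straight up.
- spare: Bystander: same block with a BLACK cap in another slot (same size, origin, axes); the third slot holds a plain steel block with no cap, 60 mm high. The rack has a 12 mm thick base, 70 x 150 mm, slots at 46 mm pitch along the blocks' y; its fins, 36 mm long and 6 mm thick, rise to 67 mm above the table.
- mat: Black square rubber mat fixed to the table, 120 x 120 mm, 4 mm thick, between the rack and the test stand: the place to set the block down. Origin: centre of its underside, on the table; its top is 4 mm higher.
- seat (a point): Centre of the seat of the fixed test stand, on top of its grey base (150 x 100 x 15 mm), 15 mm above the table, in a bright 52 x 32 mm patch. x points across the two dark cheeks, z up. Their inner faces are at x = +-32 mm, 44 mm wide, upright to 42 mm above the seat, then flared out, topping out at 58 mm. Both y sides open. Block's x goes along this x: 7 mm play at each end, too little for fingers.
Things that resemble listed ones, but are neither listed nor needed, are in the scene too. There is more than one size of the mat; the one meant has the size given above.

How it is judged (in metres and radians):
On the way, in this order (a step that is already met when the one before it is completed fails the run):
1. the blue-capped valve stands upright on the rubber mat, released (horizontal distance between valve and mat below 0.06 m and z of valve in the frame of mat below 0.012 m and angle between valve's own z axis and vertical below 0.15 rad and contact force between the fingers and valve below 0.1 N), for 0.2 s.
2. the valve is lowered onto the seat between the cheeks while still held (horizontal distance between valve and seat below 0.018 m and z of valve in the frame of seat below 0.012 m and angle between the x axis of valve and the x axis of seat, either way round below 0.21 rad and angle between valve's own z axis and vertical below 0.15 rad and contact force between the fingers and valve above 0.5 N), for 0.04 s.
At the end, for the whole second after the job is handed in: Blue-capped valve on the stand's seat between the cheeks: within 18 mm of its centre, underside under 12 mm above it, x within 12 degrees of the seat's x (either way round), upright within 8 degrees, released, at rest; black-capped valve upright, within 20 mm of its start (horizontal distance between valve and seat below 0.018 m and z of valve in the frame of seat below 0.012 m and angle between the x axis of valve and the x axis of seat, either way round below 0.21 rad and angle between each of valve, spare's own z axis and vertical below 0.15 rad and contact force between the fingers and valve below 0.1 N and linear speed of valve below 0.02 m/s and distance of spare from where it was at the start of the episode below 0.02 m); the robot touches nothing.
It fails at once if the black-capped valve is lifted, moved more than 30 mm or tipped over (distance of spare from where it was at the start of the episode above 0.03 m or angle between spare's own z axis and vertical above 0.5 rad).
It also fails if it takes over 64 s, if anything falls off the work surface, if the arm or the gripper's body presses on something with over 40 N, if the wrist force passes 120 N, or if a joint passes its speed limit or range.

### The arm

A 6-joint arm with a two-finger parallel gripper is mounted at the origin on the work surface. World frame = base frame: x ahead of the robot, y to its left, z up, the work surface at z = 0. Lengths are in mm, angles in rad, forces in N, time in s.
With the tool pointing down it reaches from about 275 to 750 mm from the base axis. Payload 10.2 kg.
Tool frame: the origin (TCP) lies on the centre line of the jaws, within the pads' length; the fingertips stand r.tip_extent ahead of it and the grasp point (between the pads) lies 11 mm behind it (r.tip_extent is the distance from the TCP to the fingertips, in mm); z points along the fingers, y is the direction in which the jaws open and shut (so a half turn about z gives the same grasp; the last joint's range is limited). The gripper opens to 88 mm and grips with 3 to 60 N. Pads are 18 mm wide; open, the fingers measure 123 mm over their backs; the gripper's body (75 mm by 187 mm) begins 45 mm behind the grasp point.
Start: joints at [-1.396, 0.313, 1.498, -0, 1.331, -0.223], TCP at [203.368, -484.017, 246.72] pointing down, gripper open.
Joint ranges: [-2.94, 2.94], [-0.97, 2.17], [0.19, 2.56], [-1.23, 4.37], [0.02, 3.11], [-2.88, 2.88]. Speed limits (rad/s): [2.39, 2.39, 3.01, 3.14, 3.14, 3.14].

### API

Orientations are given as a unit quaternion [x, y, z, w].
In Python, from plant import r, optics gives the robot as it stands. The module is installed in compiled form; this text tells all that it offers.
- The arm moves only by the shell command python3 -m jog 'ROWS'. ROWS is JSON, one flat list of numbers, 7 for each row, row after row: the opening, from 0 (shut) to 1 (fully open), then the shift along the tool's x, y, z in units of 25 mm (1.0 is 25 mm), then the turn, a rotation vector about the tool's x, y, z in units of 6 degrees (1.0 is 6 degrees). In form: [claw, tx, ty, tz, wx, wy, wz, claw, tx, ty, tz, wx, wy, wz, ...]. A call has exactly 5 rows; each row shifts and turns the commanded pose from where the row before left it, along the tool's axes as they then stand; what a row does not reach is not made up. A row lasts 1/12 s, in which the tool goes at most 41.7 mm and 7.16 degrees, less where a joint would pass 70% of its speed; a pose out of reach is approached as far as the arm can. A call is refused whole if a number of a shift passes 1 or a number of a turn 1, either way. A call with a gripper value outside its range is refused whole. The fingers move at their own pace and stop on an object; the grip force is fixed at half the most. Time passes only in rows, so rows that do not move let the fingers close, or fill a call up. It gives the time, the measured TCP pose, the force and the opening at its end, in the units of the state.
- r.get_obs(): the state, without advancing time (a new reading comes with each control period).
- optics.get_image(name): name is "scene" or "top"; returns (picture, depth): 420x560x3 uint8, red, green, blue; 420x560 float32, mm along the optical axis (not along the pixel's ray), 0 where there is no reading.
- optics.camera_params(name): a dict with "vfov" (degrees; the focal length in pixels is half the picture's height over the tangent of half this angle, whatever the lens; pixels are square), "cx", "cy" (the principal point, pixels), "camera_from_world" (4x4, takes a point from world to camera coordinates). Camera axes: x right, y down, z forward; pixel columns grow to the right and rows downward; lengths in mm; the calibration is good to about 2 mm. A picture is of the moment at which its call begins. camera_params takes no time and is no camera call.
- r.finish_job(): hands the job in, once; it reports no verdict.
The state is a dict: "time_s": time; "qpos": joint angles; "qd": joint speeds; "effort": joint torques, N m; "ee_pos": TCP position; "ee_rot": TCP orientation; "force": force on the tool from outside, world axes, zero at the start; "moment": the same for the moment, N m; "finger_gap": opening from 0.0 (shut) to 1.0 (fully open).
Only numpy, scipy, OpenCV 4.12 (cv2) and the standard library are available. Lean on these libraries where they do the work, as an engineer would, in place of code of your own. Each camera call takes 0.05 s, during which the arm holds its last target.

## Working session

There is one attempt and no reset: what is moved stays moved. The work goes in short steps, Python scripts to look and compute and a shell command to move; the robot and the scene stay as the last step left them, time stands still between calls to the robot, and variables do not carry over. Pictures are saved under pics/ and viewed, and the job is handed in when it is done.

```bash
mkdir -p pics
python3 - <<'E'
from plant import r, optics
import cv2, numpy as np
print(r.get_obs()); print(r.tip_extent)
for n in ("scene","top"):
    p,d=optics.get_image(n); np.savez(f"pics/{n}0.npz",p=p,d=d)
    cv2.imwrite(f"pics/{n}0.png",p[:,:,::-1])
    c=optics.camera_params(n); print(n,c)
E
```

```text
{'time_s': 0.0, 'qpos': array([-1.39639147e+00,  3.13448838e-01,  1.49844145e+00, -2.91663094e-06,
        1.33098094e+00, -2.23397881e-01]), 'qd': array([-0.00118162, -0.00083589,  0.00035731,  0.0006041 , -0.00026996,
       -0.00136813]), 'effort': array([ 1.71451622e-03, -4.02211654e+01, -2.52271450e+01,  6.95472211e-02,
        3.51989502e-02, -8.41143833e-05]), 'ee_pos': array([ 203.32901576, -483.77246247,  246.16000992]), 'ee_rot': array([ 9.80283982e-01,  1.97592779e-01,  1.42427333e-05, -6.39127124e-04]), 'force': array([ 0.10121201,  0.50182267, -0.18113702]), 'moment': array([ 0.03192881, -0.05073338,  0.00342935]), 'finger_gap': 0.9964424264488919}
8.0
scene {'vfov': 57.47755123181386, 'cx': 278.5290110308393, 'cy': 214.009728630216, 'camera_from_world': array([[ 6.44259943e-01,  7.64579348e-01,  1.86425781e-02,
        -2.87477578e+02],
       [ 5.17941502e-01, -4.18240313e-01, -7.46198125e-01,
        -2.08781083e+02],
       [-5.62730598e-01,  4.90401326e-01, -6.65462856e-01,
         1.18674845e+03],
       [ 0.00000000e+00,  0.00000000e+00,  0.00000000e+00,
         1.00000000e+00]])}
top {'vfov': 47.8147988238494, 'cx': 275.42991256950836, 'cy': 204.11305547657852, 'camera_from_world': array([[ 2.84242238e-02, -9.99557002e-01,  8.82399389e-03,
        -3.06122190e+01],
       [-9.98496205e-01, -2.88058166e-02, -4.66428370e-02,
         4.69053683e+02],
       [ 4.68763567e-02, -7.48493797e-03, -9.98872656e-01,
         9.33393267e+02],
       [ 0.00000000e+00,  0.00000000e+00,  0.00000000e+00,
         1.00000000e+00]])}
```

View pics/scene0.png

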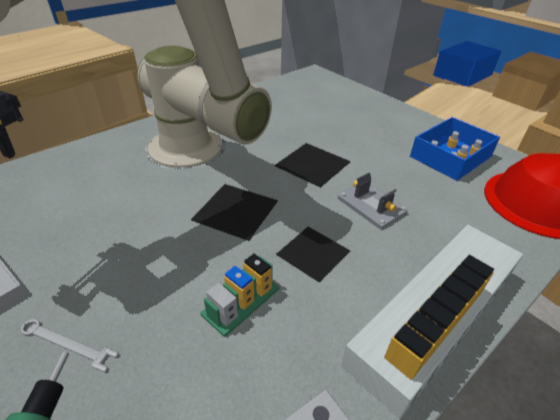

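View pics/top0.png

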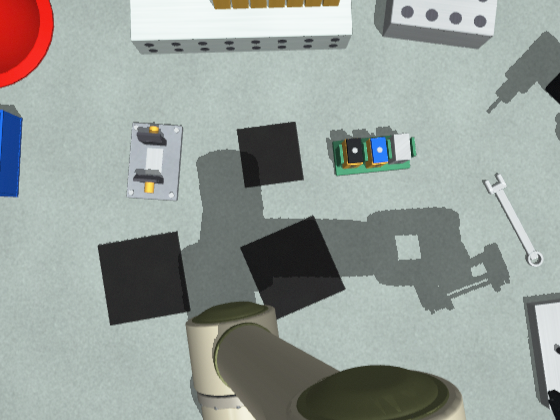

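The top view shows three mats, at about (270,153), (145,278) and (293,267). It also shows the rack at (375,155), with the black cap at (355,151), the blue cap at (379,149) and the steel block at (402,148), and the stand at (155,160). Next I'll measure these and compare the sizes.

```bash
cat > h.py <<'E'
import numpy as np, cv2
from plant import r, optics
def cast(n,uv,z):
    c=optics.camera_params(n); T=c["camera_from_world"]; f=210/np.tan(np.radians(c["vfov"]/2))
    uv=np.atleast_2d(uv).astype(float)
    d=np.c_[(uv[:,0]-c["cx"])/f,(uv[:,1]-c["cy"])/f,np.ones(len(uv))]
    R=T[:3,:3];o=-R.T@T[:3,3]; w=d@R
    return (o+w*((z-o[2])/w[:,2])[:,None])[:,:2]
def rect(n,m,z,minA=30,box=None):
    m=m.astype(np.uint8)
    if box: k=np.zeros_like(m);k[box[1]:box[3],box[0]:box[2]]=1;m=m*k
    out=[]
    for c in cv2.findContours(m,cv2.RETR_EXTERNAL,cv2.CHAIN_APPROX_NONE)[0]:
        if cv2.contourArea(c)<minA: continue
        w=cast(n,c[:,0],z).astype(np.float32)
        (x,y),(a,b),t=cv2.minAreaRect(w)
        if a<b: a,b,t=b,a,t+90
        t=(t+90)%180-90
        out.append((c[:,0].mean(0).round(1).tolist(),round(x,1),round(y,1),round(a,1),round(b,1),round(t,1)))
    return out
E
cat > m.py <<'E'
from h import *
for n in ("top","scene"):
    z=np.load(f"pics/{n}0.npz");p=z["p"].astype(int);R,G,B=p[...,0],p[...,1],p[...,2]
    hsv=cv2.cvtColor(z["p"],cv2.COLOR_RGB2HSV).astype(int);V=hsv[...,2];S=hsv[...,1];H=hsv[...,0]
    print(n);print("mats",rect(n,(V<48),4,1000))
    rb=(325,125,425,185) if n=="top" else (190,245,290,340)
    print("blue",rect(n,(H>100)&(H<125)&(S>130)&(V>60),82,30,rb))
    print("black",rect(n,(V<60),82,30,rb))
    print("green",rect(n,(H>60)&(H<90)&(S>100),12,30,rb))
    sb=(120,115,190,210) if n=="top" else (330,165,415,235)
    print("patch",rect(n,(V>205),15,20,sb))
    print("dark",rect(n,(V<90),73,20,sb))
z=np.load("pics/top0.npz")
a=cv2.resize(z["p"][115:205,120:190],None,fx=6,fy=6,interpolation=2)[:,:,::-1]
b=cv2.resize(z["p"][115:205,325:425],None,fx=5,fy=6,interpolation=2)[:,:,::-1][:, :370]
cv2.imwrite("pics/crop0.png",np.hstack([a,b]))
E
python3 m.py
```

```text
top
mats [([143.4, 278.1], 316.0, 240.7, 159.8, 157.8, -78.4), ([292.4, 267.5], 343.8, -54.2, 159.6, 157.7, -65.0), ([269.3, 154.3], 570.2, -2.2, 117.1, 116.9, 9.7)]
blue [([378.8, 149.2], 574.0, -205.8, 46.1, 28.5, 9.1)]
black [([337.4, 156.3], 558.2, -128.9, 31.6, 5.5, 7.0), ([354.4, 150.3], 571.0, -160.9, 44.0, 29.8, 6.5)]
green [([412.4, 146.7], 592.6, -289.0, 36.4, 8.6, 6.0), ([363.2, 161.1], 575.0, -205.2, 149.3, 68.1, -82.5), ([388.3, 145.9], 591.0, -240.1, 44.9, 10.1, 4.5)]
patch [([149.1, 187.2], 496.3, 234.6, 19.9, 15.9, 1.7), ([154.2, 158.9], 551.6, 227.2, 48.1, 32.4, -2.9), ([153.5, 128.1], 614.6, 230.4, 14.0, 8.1, -88.3)]
dark [([148.8, 177.6], 509.2, 221.5, 52.9, 12.1, 83.5), ([151.2, 139.1], 582.0, 219.4, 52.5, 18.8, -88.3)]
scene
mats [([450.1, 298.8], 835.4, 137.0, 255.3, 56.4, -86.4), ([312.4, 252.9], 569.6, -3.5, 118.9, 118.4, -80.1), ([235.8, 211.9], 343.9, -54.6, 161.2, 158.4, -65.1), ([311.5, 164.3], 315.3, 238.7, 157.1, 157.1, -78.3)]
blue [([238.5, 276.4], 574.8, -207.9, 48.7, 29.3, 8.3)]
black [([257.3, 263.9], 573.0, -162.4, 47.6, 27.9, 6.9), ([285.3, 253.3], 583.7, -106.3, 45.0, 23.6, -41.3)]
green [([230.4, 289.6], 544.3, -209.3, 39.6, 5.8, 6.5), ([237.8, 309.3], 568.4, -209.4, 149.1, 89.6, -82.3)]
patch []
dark [([338.2, 227.5], 595.1, 43.5, 51.1, 39.3, -45.9), ([394.1, 220.4], 658.3, 153.9, 84.2, 6.6, 88.2), ([385.9, 202.9], 604.8, 190.4, 92.0, 30.9, -57.6), ([362.8, 185.5], 529.2, 198.8, 105.8, 32.6, -54.3), ([335.7, 169.2], 438.3, 188.4, 75.2, 32.7, -77.4)]
```

View pics/crop0.png

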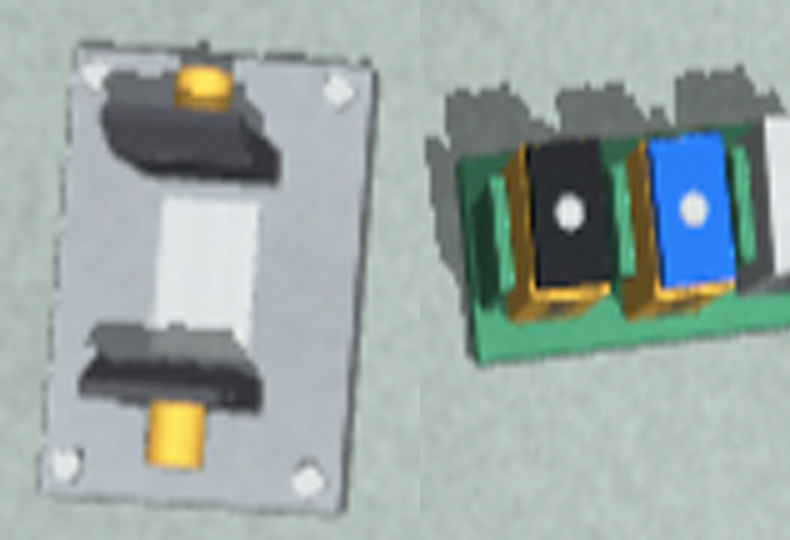

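The crop confirms it. The blue cap at top (379,149) is the valve, and the black cap at (354,150) is the spare, 45 mm from it, which fits the 46 mm pitch. Of the three mats, (269,154) measures 118 mm and the other two 158–160 mm, so (269,154) is the 120 mm one. Next I'll fit the stand's base plate and work out the move.

```bash
cat >> h.py <<'E'
from scipy.spatial.transform import Rotation as Ro
def plan(x,y,z,yaw,q=True):
    "yaw: wanted world angle (deg) of tool y, tool down"
    o=r.get_obs();R=Ro.from_quat(o["ee_rot"]).as_matrix();p=o["ee_pos"]
    cur=np.degrees(np.arctan2(R[1,1],R[0,1]));t=np.radians(yaw)
    ty=np.array([np.cos(t),np.sin(t),0]);tz=np.array([0,0,-1.]);G=np.c_[np.cross(ty,tz),ty,tz]
    rv=Ro.from_matrix(R.T@G).as_rotvec(degrees=True)/6
    d=np.array([x,y,z])-p
    print("t",round(o["time_s"],2),"pos",p.round(1),"yaw",round(cur,1),"gap",round(o["finger_gap"]*88,1),"F",o["force"].round(1),"q",o["qpos"].round(2))
    print(" turn units",rv.round(2),"shift after turn",(G.T@d/25).round(2),"shift in present axes",(R.T@d/25).round(2))
E
python3 - <<'E'
from h import *
z=np.load("pics/top0.npz");hsv=cv2.cvtColor(z["p"],cv2.COLOR_RGB2HSV).astype(int)
p=z["p"].astype(int)
# plate: bluish grey vs greenish table
m=(p[...,2]>=p[...,1]+2)|(hsv[...,2]<100)|(hsv[...,2]>205)|((hsv[...,1]>120))
print(p[165,135],p[165,110])
m=cv2.morphologyEx(m.astype(np.uint8),cv2.MORPH_OPEN,np.ones((3,3)))
print(rect("top",m,15,200,(115,110,192,210)))
d=z["d"]; print("depth plate/table",d[165,135],d[165,110])
plan(574.3,-206.6,200,7.5)
E
```

```text
[179 186 193] [172 186 180]
[([154.3, 160.5], 548.4, 226.0, 150.3, 101.1, -2.2)]
depth plate/table 941.5755 955.9277
t 0.1 pos [ 203.3 -483.8  246.2] yaw -67.2 gap 88.3 F [-0.1  0.8  0.2] q [-1.4   0.31  1.5   0.    1.33 -0.22]
 turn units [-1.000e-02 -1.000e-02 -1.245e+01] shift after turn [ 9.06 16.16  1.85] shift in present axes [17.97 -4.47  1.86]
```

The plate measures 150×101 mm with its centre at (548,226) and a yaw of −2.2°, which agrees with the patch. Now I'll turn the tool to line up with the block's ends.

```bash
python3 -m jog '[1,0,0,0,0,0,-0.83,1,0,0,0,0,0,-0.83,1,0,0,0,0,0,-0.83,1,0,0,0,0,0,-0.83,1,0,0,0,0,0,-0.83]'
python3 -m jog '[1,0,0,0,0,0,-0.83,1,0,0,0,0,0,-0.83,1,0,0,0,0,0,-0.83,1,0,0,0,0,0,-0.83,1,0,0,0,0,0,-0.83]'
python3 -m jog '[1,0,0,0,0,0,-0.83,1,0,0,0,0,0,-0.83,1,0,0,0,0,0,-0.83,1,0,0,0,0,0,-0.83,1,0,0,0,0,0,-0.83]'
python3 -c "
from h import *
plan(574.3,-206.6,200,7.5)"
```

```text
time_s: 0.52
ee_pos: [203.4, -483.9, 246.4]
ee_rot: [0.914, 0.406, 0.0, -0.0]
force: [-0.0, 0.2, -0.0]
finger_gap: 1.002
time_s: 0.93
ee_pos: [203.3, -483.9, 246.4]
ee_rot: [0.805, 0.594, 0.0, -0.0]
force: [0.3, 0.1, 0.2]
finger_gap: 1.002
time_s: 1.35
ee_pos: [203.3, -483.9, 246.4]
ee_rot: [0.658, 0.753, 0.0, -0.0]
force: [0.6, -0.2, -0.7]
finger_gap: 1.001
t 1.35 pos [ 203.3 -483.9  246.4] yaw 7.7 gap 88.1 F [ 0.6 -0.2 -0.7] q [-1.4   0.31  1.5   0.    1.33 -1.53]
 turn units [-0.   -0.01  0.04] shift after turn [ 9.06 16.16  1.86] shift in present axes [ 8.99 16.2   1.86]
```

```bash
for i in 1; do
python3 -m jog '[1,0.45,0.81,0,0,0,0,1,0.45,0.81,0,0,0,0,1,0.45,0.81,0,0,0,0,1,0.45,0.81,0,0,0,0,1,0.45,0.81,0,0,0,0]'
python3 -m jog '[1,0.45,0.81,0,0,0,0,1,0.45,0.81,0,0,0,0,1,0.45,0.81,0,0,0,0,1,0.45,0.81,0,0,0,0,1,0.45,0.81,0,0,0,0]'
python3 -m jog '[1,0.45,0.81,0,0,0,0,1,0.45,0.81,0,0,0,0,1,0.45,0.81,0,0,0,0,1,0.45,0.81,0,0,0,0,1,0.45,0.81,0,0,0,0]'
python3 -m jog '[1,0.45,0.81,0,0,0,0,1,0.45,0.81,0,0,0,0,1,0.45,0.81,0,0,0,0,1,0.45,0.81,0,0,0,0,1,0.45,0.81,0,0,0,0]'
python3 -m jog '[1,0,0,0.4,0,0,0,1,0,0,0.4,0,0,0,1,0,0,0.4,0,0,0,1,0,0,0.4,0,0,0,1,0,0,0.2,0,0,0]'
done | grep -A1 time
python3 - <<'E'
from h import *
plan(574.3,-206.6,140,7.5); plan(574.3,-206.6,41,7.5)
p,d=optics.get_image("scene");cv2.imwrite("pics/s1.png",cv2.resize(p[200:350,150:350],None,fx=4,fy=4)[:,:,::-1])
p,d=optics.get_image("top");cv2.imwrite("pics/t1.png",p[:,:,::-1])
E
```

```text
time_s: 1.77
ee_pos: [297.1, -414.2, 246.4]
--
time_s: 2.18
ee_pos: [390.2, -345.2, 246.4]
--
time_s: 2.6
ee_pos: [483.3, -276.2, 246.4]
--
time_s: 3.02
ee_pos: [576.3, -207.2, 246.3]
--
time_s: 3.43
ee_pos: [574.5, -208.6, 199.7]
t 3.43 pos [ 574.5 -208.6  199.7] yaw 7.4 gap 88.0 F [-0.1 -0.4  0. ] q [-0.54  0.54  1.29 -0.    1.32 -0.67]
 turn units [-0.02 -0.01 -0.01] shift after turn [0.08 0.   2.39] shift in present axes [0.08 0.01 2.39]
t 3.43 pos [ 574.5 -208.6  199.7] yaw 7.4 gap 88.0 F [-0.1 -0.4  0. ] q [-0.54  0.54  1.29 -0.    1.32 -0.67]
 turn units [-0.02 -0.01 -0.01] shift after turn [0.08 0.   6.35] shift in present axes [0.07 0.02 6.35]
```

View pics/s1.png

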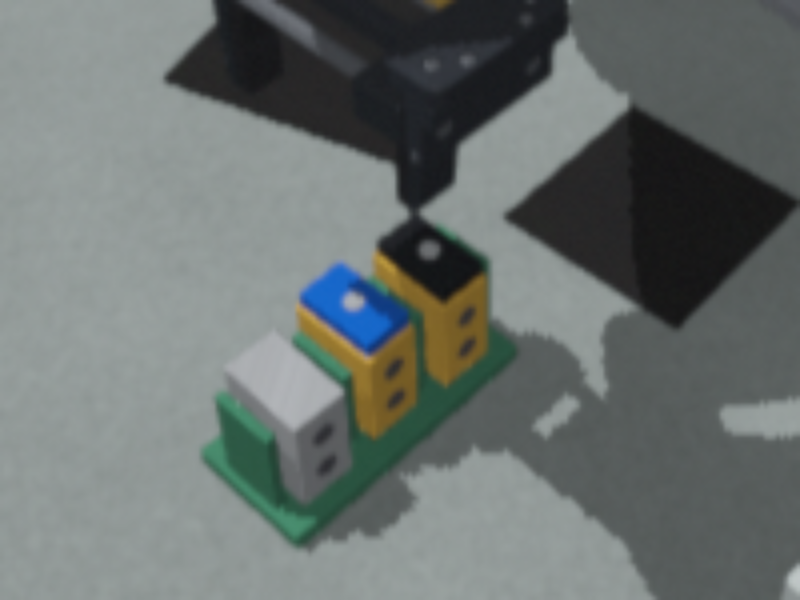

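The crop shows the gripper above and behind the rack, with the blue cap at crop (355,310) and clear space at both narrow ends. Descending.

```bash
python3 -m jog '[1,0.04,0,0.5,0,0,0,1,0.04,0,0.5,0,0,0,1,0,0,0.5,0,0,0,1,0,0,0.5,0,0,0,1,0,0,0.5,0,0,0]'
python3 -m jog '[1,0,0,0.5,0,0,0,1,0,0,0.5,0,0,0,1,0,0,0.5,0,0,0,1,0,0,0.4,0,0,0,1,0,0,0.4,0,0,0]'
python3 -m jog '[1,0,0,0.4,0,0,0,1,0,0,0.4,0,0,0,1,0,0,0.4,0,0,0,1,0,0,0.4,0,0,0,1,0,0,0.0,0,0,0]'
python3 - <<'E'
from h import *
plan(574.3,-206.6,41,7.5)
E
```

```text
time_s: 3.95
ee_pos: [575.3, -206.6, 139.3]
ee_rot: [0.66, 0.752, 0.0, 0.001]
force: [-0.9, -0.7, -0.2]
finger_gap: 1.0
time_s: 4.37
ee_pos: [575.4, -206.5, 81.5]
ee_rot: [0.66, 0.752, 0.0, 0.0]
force: [0.8, 0.3, 0.1]
finger_gap: 1.004
time_s: 4.78
ee_pos: [574.5, -205.7, 39.5]
ee_rot: [0.659, 0.752, -0.0, -0.002]
force: [-0.9, 0.8, -1.0]
finger_gap: 1.003
t 4.78 pos [ 574.5 -205.7   39.5] yaw 7.5 gap 88.3 F [-0.9  0.8 -1. ] q [-0.54  0.72  1.43  0.    0.99 -0.67]
 turn units [-0.02 -0.02 -0.  ] shift after turn [-0.04 -0.01 -0.06] shift in present axes [-0.04 -0.01 -0.06]
```

Close.

```bash
python3 -m jog '[0.3,0,0,0,0,0,0,0.3,0,0,0,0,0,0,0.3,0,0,0,0,0,0,0.3,0,0,0,0,0,0,0.3,0,0,0,0,0,0]'
python3 -m jog '[0.3,0,0,0,0,0,0,0.3,0,0,0,0,0,0,0.3,0,0,0,0,0,0,0.3,0,0,0,0,0,0,0.3,0,0,0,0,0,0]'
python3 - <<'E'
from h import *
plan(574.3,-206.6,41,7.5)
E
```

```text
time_s: 5.2
ee_pos: [575.5, -206.3, 42.1]
ee_rot: [0.659, 0.752, 0.0, 0.0]
force: [-0.2, -0.1, 0.3]
finger_gap: 0.645
time_s: 5.62
ee_pos: [575.1, -206.2, 41.9]
ee_rot: [0.659, 0.752, -0.0, -0.0]
force: [-4.8, 0.1, 5.7]
finger_gap: 0.563
t 5.62 pos [ 575.1 -206.2   41.9] yaw 7.5 gap 49.6 F [-4.8  0.1  5.7] q [-0.54  0.72  1.43 -0.    0.99 -0.67]
 turn units [-0.01 -0.   -0.  ] shift after turn [-0.01 -0.03  0.04] shift in present axes [-0.01 -0.03  0.04]
```

The gap reads 49.6 mm, so it's holding the block by its ends. I'll lift straight up.

```bash
python3 -m jog '[0,0,0,0,0,0,0,0,0,0,-0.2,0,0,0,0,0,0,-0.3,0,0,0,0,0,0,-0.4,0,0,0,0,0,0,-0.5,0,0,0]'
python3 -m jog '[0,0,0,-0.6,0,0,0,0,0,0,-0.6,0,0,0,0,0,0,-0.6,0,0,0,0,0,0,-0.6,0,0,0,0,0,0,-0.6,0,0,0]'
python3 -m jog '[0,0,0,-0.4,0,0,0,0,0,0,-0.2,0,0,0,0,0,0,0,0,0,0,0,0,0,0,0,0,0,0,0,0,0,0,0,0]'
python3 - <<'E'
from h import *
plan(570,-2.8,110,7.5)
p,d=optics.get_image("scene");cv2.imwrite("pics/s2.png",cv2.resize(p[150:350,150:400],None,fx=3,fy=3)[:,:,::-1])
E
```

```text
time_s: 6.03
ee_pos: [575.1, -205.9, 77.1]
ee_rot: [0.659, 0.752, -0.0, -0.0]
force: [-0.3, 0.5, -5.6]
finger_gap: 0.562
time_s: 6.45
ee_pos: [575.4, -206.1, 153.6]
ee_rot: [0.659, 0.752, 0.0, 0.0]
force: [0.0, 0.3, -5.1]
finger_gap: 0.565
time_s: 6.87
ee_pos: [574.9, -205.9, 165.8]
ee_rot: [0.659, 0.752, -0.0, -0.001]
force: [-0.6, 0.2, -6.5]
finger_gap: 0.569
t 6.87 pos [ 574.9 -205.9  165.8] yaw 7.5 gap 50.1 F [-0.6  0.2 -6.5] q [-0.54  0.57  1.33 -0.    1.24 -0.67]
 turn units [-0.01 -0.01 -0.  ] shift after turn [8.08 0.86 2.23] shift in present axes [8.08 0.87 2.24]
```

View pics/s2.png

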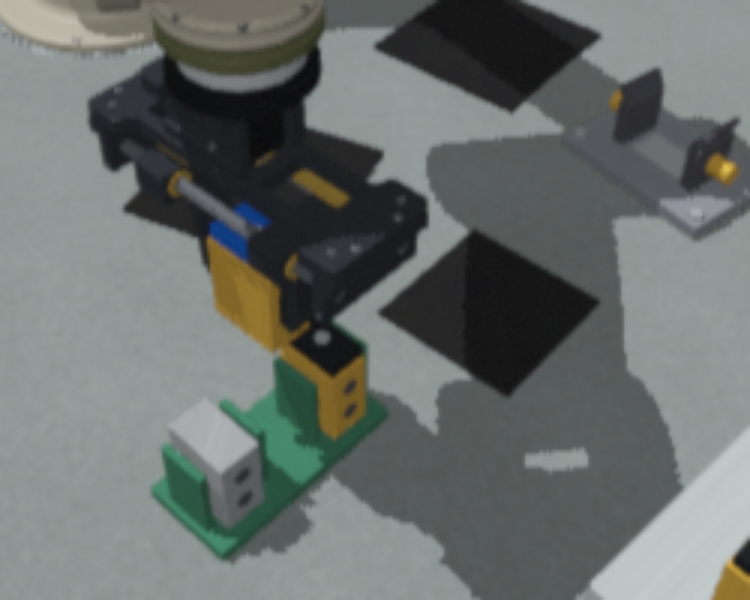

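The image shows the blue-capped block hanging upright in the jaws at crop (245,290), clear of the rack, with the spare still at (325,370). Next I'll carry it to the mat.

```bash
python3 -m jog '[0,0.4,0.04,0,0,0,0,0,0.8,0.09,0,0,0,0,0,0.8,0.09,0,0,0,0,0,0.8,0.09,0,0,0,0,0,0.8,0.09,0,0,0,0]'
python3 -m jog '[0,0.8,0.09,0,0,0,0,0,0.8,0.09,0,0,0,0,0,0.8,0.09,0,0,0,0,0,0.8,0.09,0,0,0,0,0,0.6,0.06,0,0,0,0]'
python3 -m jog '[0,0.4,0.04,0,0,0,0,0,0.1,0,0.4,0,0,0,0,0,0,0.5,0,0,0,0,0,0,0.5,0,0,0,0,0,0,0.5,0,0,0]'
python3 -m jog '[0,0,0,0.5,0,0,0,0,0,0,0.5,0,0,0,0,0,0,0.5,0,0,0,0,0,0,0.4,0,0,0,0,0,0,0.3,0,0,0]'
python3 - <<'E'
from h import *
plan(570,-2.8,35,7.5)
E
```

```text
time_s: 7.33
ee_pos: [573.1, -113.9, 166.3]
ee_rot: [0.659, 0.752, -0.0, -0.0]
force: [-0.4, 0.3, -5.1]
finger_gap: 0.568
time_s: 7.75
ee_pos: [571.0, -17.8, 166.4]
ee_rot: [0.659, 0.752, -0.0, -0.001]
force: [0.9, -0.9, -4.7]
finger_gap: 0.564
time_s: 8.17
ee_pos: [570.5, -7.9, 117.8]
ee_rot: [0.66, 0.752, -0.0, -0.0]
force: [0.2, 0.4, -5.4]
finger_gap: 0.566
time_s: 8.58
ee_pos: [570.3, -7.9, 62.6]
ee_rot: [0.66, 0.752, -0.0, -0.001]
force: [-1.1, 0.1, -5.4]
finger_gap: 0.565
t 8.58 pos [570.3  -7.9  62.6] yaw 7.5 gap 49.7 F [-1.1  0.1 -5.4] q [-0.22  0.62  1.56 -0.    0.97 -0.35]
 turn units [-0.01 -0.   -0.01] shift after turn [0.2  0.01 1.1 ] shift in present axes [0.2  0.01 1.1 ]
```

```bash
python3 -m jog '[0,0.1,0,0.3,0,0,0,0,0.1,0,0.3,0,0,0,0,0,0,0.2,0,0,0,0,0,0,0.1,0,0,0,0,0,0,0.1,0,0,0]'
python3 -m jog '[0,0,0,0.04,0,0,0,0,0,0,0.04,0,0,0,0,0,0,0.02,0,0,0,0,0,0,0,0,0,0,0,0,0,0,0,0,0]'
python3 - <<'E'
from h import *
plan(570,-2.8,35,7.5)
E
```

```text
time_s: 9.0
ee_pos: [570.4, -2.5, 39.1]
ee_rot: [0.659, 0.752, 0.0, 0.0]
force: [0.1, -0.3, -5.1]
finger_gap: 0.563
time_s: 9.42
ee_pos: [570.3, -2.6, 36.9]
ee_rot: [0.659, 0.752, 0.0, 0.0]
force: [0.5, -0.7, -4.5]
finger_gap: 0.564
t 9.42 pos [570.3  -2.6  36.9] yaw 7.5 gap 49.6 F [ 0.5 -0.7 -4.5] q [-0.21  0.65  1.57  0.    0.92 -0.34]
 turn units [ 0.  0. -0.] shift after turn [-0.01 -0.01  0.08] shift in present axes [-0.01 -0.01  0.08]
```

```bash
python3 -m jog '[0,0,0,0.03,0,0,0,0,0,0,0.03,0,0,0,0,0,0,0.02,0,0,0,0,0,0,0,0,0,0,0,0,0,0,0,0,0]'
python3 -m jog '[0,0,0,0.02,0,0,0,0,0,0,0.02,0,0,0,0,0,0,0,0,0,0,0,0,0,0,0,0,0,0,0,0,0,0,0,0]'
```

```text
time_s: 9.83
ee_pos: [570.2, -2.6, 34.7]
ee_rot: [0.659, 0.752, -0.0, -0.0]
force: [-0.5, -0.3, -5.4]
finger_gap: 0.565
time_s: 10.25
ee_pos: [570.3, -2.6, 33.9]
ee_rot: [0.659, 0.752, 0.0, 0.0]
force: [-0.7, -0.3, -0.2]
finger_gap: 0.559
```

The wrist force went from −5.4 to −0.2 N, so the block is resting on the mat. Opening the jaws and rising.

```bash
python3 -m jog '[0.7,0,0,0.01,0,0,0,0.8,0,0,0,0,0,0,1,0,0,0,0,0,0,1,0,0,0,0,0,0,1,0,0,0,0,0,0]'
python3 -m jog '[1,0,0,0,0,0,0,1,0,0,0,0,0,0,1,0,0,-0.2,0,0,0,1,0,0,-0.4,0,0,0,1,0,0,-0.6,0,0,0]'
python3 -m jog '[1,0,0,-0.8,0,0,0,1,0,0,-0.8,0,0,0,1,0,0,-0.8,0,0,0,1,0,0,-0.8,0,0,0,1,0,0,-0.4,0,0,0]'
python3 - <<'E'
from h import *
plan(570,-2.8,150,97.5)
plan(570,-2.8,150,-82.5)
for n in("scene","top"):
    p,d=optics.get_image(n);np.savez(f"pics/{n}3.npz",p=p,d=d);cv2.imwrite(f"pics/{n}3.png",p[:,:,::-1])
E
```

```text
time_s: 10.67
ee_pos: [570.3, -2.6, 33.6]
ee_rot: [0.659, 0.752, 0.0, 0.0]
force: [-0.4, -1.3, -0.6]
finger_gap: 0.92
time_s: 11.08
ee_pos: [569.8, -2.5, 63.7]
ee_rot: [0.659, 0.752, -0.0, -0.001]
force: [-0.4, -0.9, 0.2]
finger_gap: 1.0
time_s: 11.5
ee_pos: [571.0, -2.7, 156.8]
ee_rot: [0.659, 0.752, 0.001, 0.002]
force: [0.6, 0.8, 0.2]
finger_gap: 1.001
t 11.5 pos [571.   -2.7 156.8] yaw 7.5 gap 88.1 F [0.6 0.8 0.2] q [-0.21  0.49  1.48  0.    1.16 -0.34]
 turn units [  0.02   0.04 -15.  ] shift after turn [0.04 0.   0.27] shift in present axes [ 0.   -0.04  0.27]
t 11.5 pos [571.   -2.7 156.8] yaw 7.5 gap 88.1 F [0.6 0.8 0.2] q [-0.21  0.49  1.48  0.    1.16 -0.34]
 turn units [ 0.04 -0.02 15.  ] shift after turn [-0.04 -0.    0.27] shift in present axes [ 0.   -0.04  0.27]
```

View pics/scene3.png

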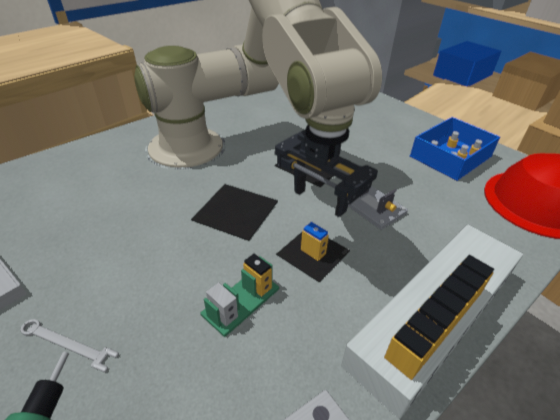

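View pics/top3.png

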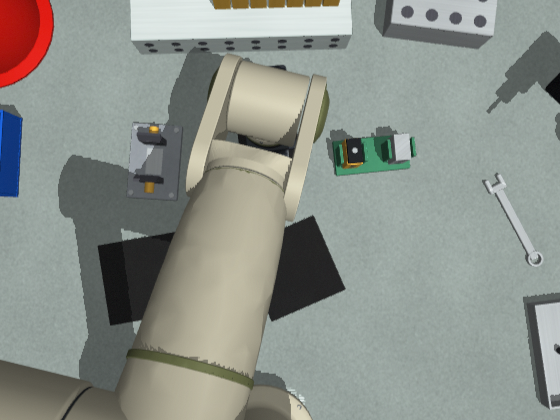

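In the scene view the valve stands upright on the mat at (315,242). The spare, at (258,272), is untouched. I'll check the cap position, then turn 90°.

```bash
for i in 1; do
python3 -m jog '[1,0,0,0,0,0,0.93,1,0,0,0,0,0,0.93,1,0,0,0,0,0,0.93,1,0,0,0,0,0,0.93,1,0,0,0,0,0,0.93]'
python3 -m jog '[1,0,0,0,0,0,0.93,1,0,0,0,0,0,0.93,1,0,0,0,0,0,0.93,1,0,0,0,0,0,0.93,1,0,0,0,0,0,0.93]'
python3 -m jog '[1,0,0,0,0,0,0.93,1,0,0,0,0,0,0.93,1,0,0,0,0,0,0.93,1,0,0,0,0,0,0.93,1,0,0,0,0,0,0.93]'
python3 -m jog '[1,0,0,0,0,0,0.93,1,0,0,0,0,0,0.1,1,0,0,0,0,0,0,1,0,0,0,0,0,0,1,0,0,0,0,0,0]'
done | grep -A1 time
python3 - <<'E'
from h import *
p=np.load("pics/scene3.npz")["p"]
hsv=cv2.cvtColor(p,cv2.COLOR_RGB2HSV).astype(int);V=hsv[...,2];S=hsv[...,1];H=hsv[...,0]
print(rect("scene",(H>100)&(H<125)&(S>130)&(V>40),74,20,(295,215,340,260)))
plan(570,-2.8,37,-82.5)
E
```

```text
time_s: 12.02
ee_pos: [569.7, -2.5, 152.2]
--
time_s: 12.43
ee_pos: [569.7, -2.5, 152.2]
--
time_s: 12.85
ee_pos: [569.7, -2.5, 152.2]
--
time_s: 13.27
ee_pos: [570.1, -2.5, 153.1]
[([315.2, 230.4], 571.6, -5.9, 47.9, 30.3, 7.5)]
t 13.27 pos [570.1  -2.5 153.1] yaw -82.3 gap 87.9 F [-0.1 -0.5 -0.3] q [-0.21  0.5   1.48  0.    1.16  1.23]
 turn units [-0.    0.    0.04] shift after turn [-0.01  0.01  4.65] shift in present axes [-0.    0.01  4.65]
```

```bash
python3 -m jog '[1,0,0,0.4,0,0,0,1,0,0,0.5,0,0,0,1,0,0,0.5,0,0,0,1,0,0,0.5,0,0,0,1,0,0,0.5,0,0,0]'
python3 -m jog '[1,0,0,0.5,0,0,0,1,0,0,0.5,0,0,0,1,0,0,0.5,0,0,0,1,0,0,0.5,0,0,0,1,0,0,0.28,0,0,0]'
python3 -m jog '[1,0,0,0,0,0,0,0,0,0,0,0,0,0,0,0,0,0,0,0,0,0,0,0,0,0,0,0,0,0,0,0,0,0,0]'
python3 -m jog '[0,0,0,0,0,0,0,0,0,0,0,0,0,0,0,0,0,0,0,0,0,0,0,0,0,0,0,0,0,0,0,0,0,0,0]'
python3 -m jog '[0,0,0,0,0,0,0,0,0,0,0,0,0,0,0,0,0,0,0,0,0,0,0,0,0,0,0,0,0,0,0,0,0,0,0]'
```

```text
time_s: 13.68
ee_pos: [569.9, -2.5, 92.1]
ee_rot: [0.998, 0.067, -0.0, -0.0]
force: [1.1, 0.2, -1.1]
finger_gap: 1.001
time_s: 14.1
ee_pos: [569.4, -2.4, 34.4]
ee_rot: [0.998, 0.067, -0.001, -0.0]
force: [-0.8, 0.2, -1.1]
finger_gap: 0.997
time_s: 14.52
ee_pos: [570.5, -2.6, 37.1]
ee_rot: [0.998, 0.066, 0.001, 0.0]
force: [-0.4, 0.8, 0.1]
finger_gap: 0.715
time_s: 14.93
ee_pos: [570.3, -2.7, 36.5]
ee_rot: [0.998, 0.066, 0.0, 0.0]
force: [-0.6, -4.3, 2.1]
finger_gap: 0.343
time_s: 15.35
ee_pos: [570.3, -2.7, 36.5]
ee_rot: [0.998, 0.066, 0.0, 0.0]
force: [0.2, -1.8, 0.4]
finger_gap: 0.337
```

The gap is 29.7 mm, so it now grips the broad sides. The underside should touch the seat at a TCP height of about 47.5. Lifting.

```bash
python3 -m jog '[0,0,0,-0.2,0,0,0,0,0,0,-0.4,0,0,0,0,0,0,-0.6,0,0,0,0,0,0,-0.6,0,0,0,0,0,0,-0.6,0,0,0]'
python3 -m jog '[0,0,0,-0.6,0,0,0,0,0,0,-0.6,0,0,0,0,0,0,-0.6,0,0,0,0,0,0,-0.4,0,0,0,0,0,0,-0.2,0,0,0]'
python3 -m jog '[0,0,0,0,0,0,0.5,0,0,0,0,0,0,0.6,0,0,0,0,0,0,0.52,0,0,0,0,0,0,0,0,0,0,0,0,0,0]'
python3 - <<'E'
from h import *
plan(548.8,226.2,150,-92.2)
E
```

```text
time_s: 15.77
ee_pos: [569.9, -2.3, 97.4]
ee_rot: [0.998, 0.066, -0.0, -0.0]
force: [-0.6, -0.5, -4.5]
finger_gap: 0.337
time_s: 16.18
ee_pos: [570.4, -2.5, 158.1]
ee_rot: [0.998, 0.066, 0.001, 0.0]
force: [-0.1, 0.3, -4.5]
finger_gap: 0.341
time_s: 16.6
ee_pos: [569.9, -2.5, 156.1]
ee_rot: [1.0, -0.018, -0.001, -0.0]
force: [-1.1, -0.3, -5.2]
finger_gap: 0.337
t 16.6 pos [569.9  -2.5 156.1] yaw -92.0 gap 29.6 F [-1.1 -0.3 -5.2] q [-0.21  0.49  1.48  0.    1.17  1.4 ]
 turn units [-0.    0.01  0.03] shift after turn [-1.2  -9.11  0.24] shift in present axes [-1.17 -9.11  0.25]
```

```bash
python3 -m jog '[0,-0.1,-0.4,0,0,0,0,0,-0.1,-0.7,0,0,0,0,0,-0.1,-0.8,0,0,0,0,0,-0.1,-0.8,0,0,0,0,0,-0.1,-0.8,0,0,0,0]'
python3 -m jog '[0,-0.1,-0.8,0,0,0,0,0,-0.1,-0.8,0,0,0,0,0,-0.1,-0.8,0,0,0,0,0,-0.1,-0.8,0,0,0,0,0,-0.1,-0.8,0,0,0,0]'
python3 -m jog '[0,-0.1,-0.7,0,0,0,0,0,-0.08,-0.5,0,0,0,0,0,0,-0.4,0,0,0,0.03,0,0,0,0,0,0,0,0,0,0,0,0,0,0]'
python3 - <<'E'
from h import *
plan(548.8,226.2,100,-92.2)
for n in("scene","top"):
    p,d=optics.get_image(n);np.savez(f"pics/{n}4.npz",p=p,d=d);cv2.imwrite(f"pics/{n}4.png",p[:,:,::-1])
p=np.load("pics/scene4.npz")["p"];cv2.imwrite("pics/s4c.png",cv2.resize(p[100:250,270:470],None,fx=4,fy=4)[:,:,::-1])
E
```

```text
time_s: 17.02
ee_pos: [560.4, 86.9, 156.4]
ee_rot: [1.0, -0.018, -0.0, -0.0]
force: [0.8, -0.5, -5.7]
finger_gap: 0.338
time_s: 17.43
ee_pos: [551.4, 187.4, 156.3]
ee_rot: [1.0, -0.018, -0.0, -0.0]
force: [-0.1, 0.7, -5.0]
finger_gap: 0.339
time_s: 17.85
ee_pos: [549.1, 225.8, 156.3]
ee_rot: [1.0, -0.02, -0.0, 0.0]
force: [0.2, -0.5, -5.2]
finger_gap: 0.342
t 17.85 pos [549.1 225.8 156.3] yaw -92.2 gap 30.1 F [ 0.2 -0.5 -5.2] q [ 0.19  0.54  1.4  -0.    1.2   1.8 ]
 turn units [ 0.    0.   -0.01] shift after turn [-0.01 -0.01  2.25] shift in present axes [-0.01 -0.02  2.25]
```

View pics/s4c.png

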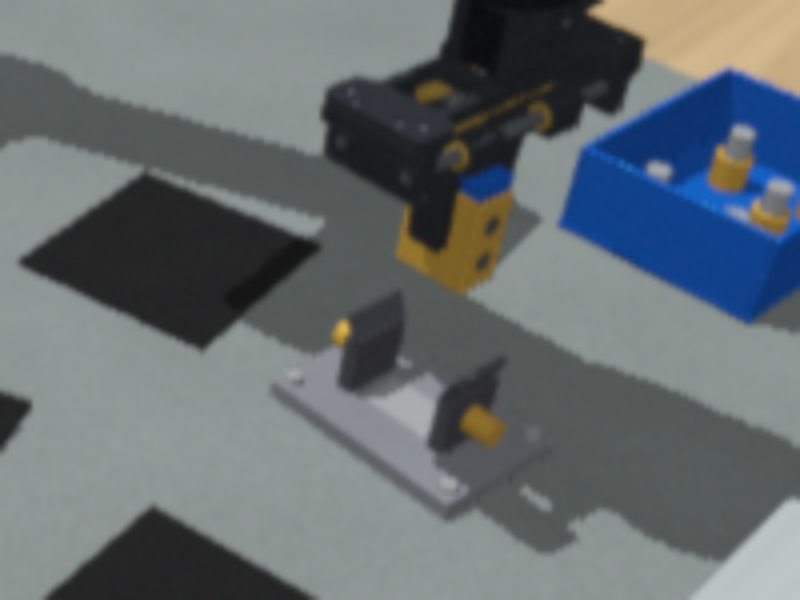

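View pics/top4.png

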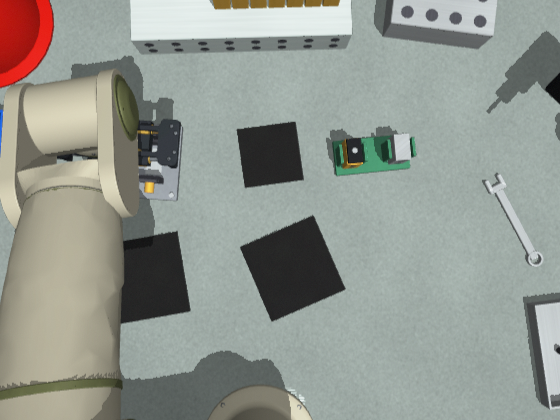

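The crop shows the block hanging upright above the stand, with its long side running cheek to cheek and the jaws on the open y sides. Before lowering, I'll cross-check the seat position in the scene view.

Run:
```python
from h import *
p=np.load("pics/scene0.npz")["p"].astype(int)
c=p[160:235,325:420]
m=np.zeros(p.shape[:2],bool); m[160:235,325:420]=c[...,2]>=c[...,1]+3
m=cv2.morphologyEx(m.astype(np.uint8),cv2.MORPH_CLOSE,np.ones((5,5)))
print(rect("scene",m,15,100,(325,160,420,235)))
q=cv2.resize(p[160:235,325:420].astype(np.uint8),None,fx=8,fy=8)[:,:,::-1];cv2.imwrite("pics/st.png",q)
```

```text
[([373.3, 200.5], 541.7, 241.6, 174.4, 151.2, -1.5)]
```

View pics/st.png

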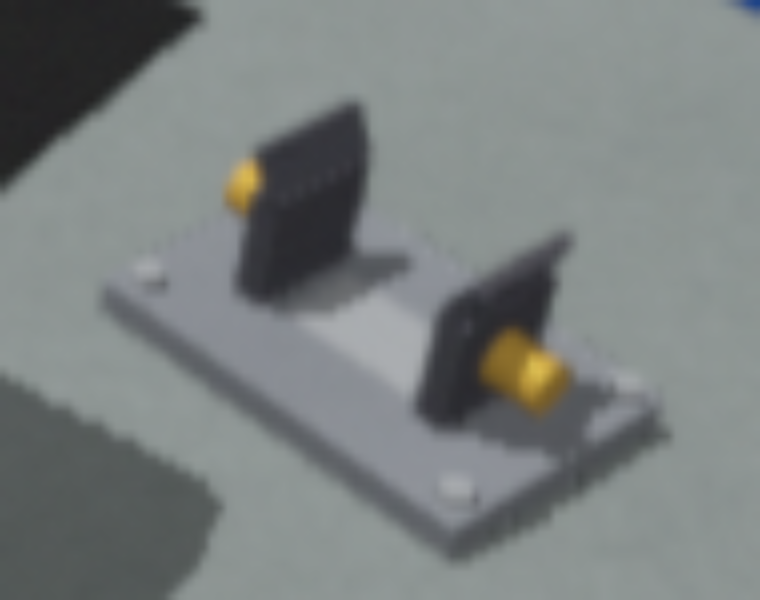

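The scene mask included the cheeks, so that rectangle is no use. I'll use the visible top corners of the plate instead, at crop (105,287), (452,537) and (660,402).

Run:
```python
from h import *
A,B,C=cast("scene",np.array([[105,287],[452,537],[660,402]])/8+[325,160]-[.5,.5],15)
print(A,B,C,"centre",(A+C)/2,np.linalg.norm(A-B),np.linalg.norm(B-C),np.degrees(np.arctan2(*(B-A)[::-1])))
```

```text
[474.18951251 177.25512874] [620.99012823 171.29407546] [623.20688024 271.3254978 ] centre [548.69819637 224.29031327] 146.9215945029268 100.05598155533305 -2.3253012704977536
```

Both views agree to 2 mm: centre (548.7, 225), yaw −2.3°. Lowering.

```bash
python3 -m jog '[0,0,0.02,0.3,0,0,0,0,0,0,0.4,0,0,0,0,0,0,0.4,0,0,0,0,0,0,0.4,0,0,0,0,0,0,0.3,0,0,0]'
python3 -m jog '[0,0,0,0.3,0,0,0,0,0,0,0.3,0,0,0,0,0,0,0.3,0,0,0,0,0,0,0.2,0,0,0,0,0,0,0.2,0,0,0]'
python3 -m jog '[0,0,0,0.2,0,0,0,0,0,0,0.2,0,0,0,0,0,0,0.2,0,0,0,0,0,0,0.2,0,0,0,0,0,0,0.1,0,0,0]'
python3 - <<'E'
from h import *
plan(548.8,225.4,47.5,-92.2)
E
```

```text
time_s: 18.37
ee_pos: [548.6, 225.0, 109.5]
ee_rot: [1.0, -0.02, -0.001, 0.0]
force: [0.7, 0.1, -5.1]
finger_gap: 0.335
time_s: 18.78
ee_pos: [549.1, 225.4, 78.4]
ee_rot: [1.0, -0.02, -0.0, -0.0]
force: [0.0, -0.6, -5.4]
finger_gap: 0.334
time_s: 19.2
ee_pos: [548.9, 225.3, 55.7]
ee_rot: [1.0, -0.02, -0.0, 0.0]
force: [0.0, 0.3, -4.9]
finger_gap: 0.339
t 19.2 pos [548.9 225.3  55.7] yaw -92.3 gap 29.8 F [ 0.   0.3 -4.9] q [0.19 0.67 1.49 0.   0.99 1.8 ]
 turn units [ 0.    0.01 -0.01] shift after turn [-0.   -0.    0.33] shift in present axes [-0.   -0.    0.33]
```

```bash
python3 -m jog '[0,0,0,0.1,0,0,0,0,0,0,0.08,0,0,0,0,0,0,0.06,0,0,0,0,0,0,0,0,0,0,0,0,0,0,0,0,0]'
python3 -m jog '[0,0,0,0.04,0,0,0,0,0,0,0.03,0,0,0,0,0,0,0.02,0,0,0,0,0,0,0,0,0,0,0,0,0,0,0,0,0]'
```

```text
time_s: 19.62
ee_pos: [549.2, 225.4, 50.6]
ee_rot: [1.0, -0.02, 0.0, -0.0]
force: [0.0, -0.1, -5.5]
finger_gap: 0.335
time_s: 20.03
ee_pos: [549.1, 225.4, 48.2]
ee_rot: [1.0, -0.02, -0.0, 0.0]
force: [0.5, 0.6, -5.6]
finger_gap: 0.338
```

```bash
python3 -m jog '[0,0,0,0.03,0,0,0,0,0,0,0.02,0,0,0,0,0,0,0,0,0,0,0,0,0,0,0,0,0,0,0,0,0,0,0,0]'
```

```text
time_s: 20.45
ee_pos: [549.2, 225.4, 47.5]
ee_rot: [1.0, -0.02, 0.0, -0.0]
force: [-4.0, -2.1, 5.0]
finger_gap: 0.335
```

The block touches at a TCP height of 47.5, as predicted. I'll check it while still held, before releasing.

```bash
python3 -m jog '[0,0,0,0,0,0,0,0,0,0,0,0,0,0,0,0,0,0,0,0,0,0,0,0,0,0,0,0,0,0,0,0,0,0,0]'
python3 - <<'E'
from h import *
p,d=optics.get_image("scene");cv2.imwrite("pics/s5.png",cv2.resize(p[110:240,310:440],None,fx=4.5,fy=4.5)[:,:,::-1])
E
```

```text
time_s: 20.87
ee_pos: [549.2, 225.4, 47.5]
ee_rot: [1.0, -0.02, 0.0, -0.0]
force: [-3.7, -1.8, 5.3]
finger_gap: 0.338
```

View pics/s5.png

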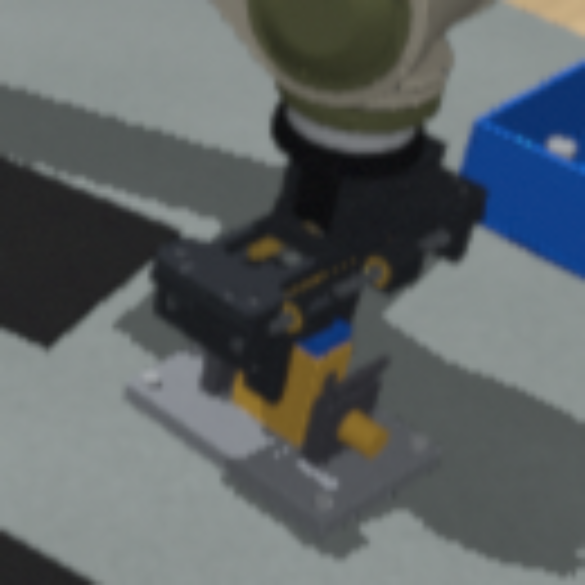

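The crop shows the block upright between the cheeks, down on the plate at about (285,425). Releasing and rising.

```bash
python3 -m jog '[0.5,0,0,0,0,0,0,0.6,0,0,0,0,0,0,0.8,0,0,0,0,0,0,1,0,0,0,0,0,0,1,0,0,0,0,0,0]'
python3 -m jog '[1,0,0,0,0,0,0,1,0,0,0,0,0,0,1,0,0,-0.1,0,0,0,1,0,0,-0.3,0,0,0,1,0,0,-0.5,0,0,0]'
python3 -m jog '[1,0,0,-0.8,0,0,0,1,0,0,-0.8,0,0,0,1,0,0,-0.8,0,0,0,1,0,0,-0.8,0,0,0,1,0,0,-0.8,0,0,0]'
python3 -m jog '[1,0,0.8,-0.4,0,0,0,1,0,0.9,0,0,0,0,1,0,0.9,0,0,0,0,1,0,0.9,0,0,0,0,1,0,0.9,0,0,0,0]'
python3 -m jog '[1,0,0.9,0,0,0,0,1,0,0.9,0,0,0,0,1,0,0.5,0,0,0,0,1,0,0,0,0,0,0,1,0,0,0,0,0,0]'
python3 - <<'E'
from h import *
plan(548.8,225.4,47.5,-92.2)
for n in("scene","top"):
    p,d=optics.get_image(n);np.savez(f"pics/{n}6.npz",p=p,d=d)
    hsv=cv2.cvtColor(p,cv2.COLOR_RGB2HSV).astype(int);V=hsv[...,2];S=hsv[...,1];H=hsv[...,0]
    print(n,rect(n,(H>100)&(H<125)&(S>130)&(V>40),85,20,(130,120,185,200) if n=="top" else (330,140,415,225)))
    print("spare",rect(n,(V<60),82,150,(325,125,425,185) if n=="top" else (240,245,275,290)))
    c=p[110:240,310:440] if n=="scene" else p[100:230,100:230]
    cv2.imwrite(f"pics/{n}6.png",cv2.resize(c,None,fx=3,fy=3)[:,:,::-1])
cv2.imwrite("pics/fin.png",np.hstack([cv2.imread("pics/scene6.png"),cv2.imread("pics/top6.png")]))
E
```

```text
time_s: 21.33
ee_pos: [549.2, 225.4, 46.9]
ee_rot: [1.0, -0.02, 0.0, -0.0]
force: [0.4, 0.1, 0.9]
finger_gap: 0.694
time_s: 21.75
ee_pos: [548.6, 225.2, 69.5]
ee_rot: [1.0, -0.02, -0.001, 0.0]
force: [-0.6, -1.1, -1.1]
finger_gap: 0.998
time_s: 22.17
ee_pos: [549.1, 225.4, 171.9]
ee_rot: [1.0, -0.02, 0.001, -0.0]
force: [0.2, -0.2, 0.1]
finger_gap: 1.001
time_s: 22.58
ee_pos: [544.6, 114.5, 180.9]
ee_rot: [1.0, -0.02, 0.001, -0.0]
force: [0.1, 0.5, -0.2]
finger_gap: 1.0
time_s: 23.0
ee_pos: [542.6, 58.2, 180.2]
ee_rot: [1.0, -0.02, 0.0, -0.0]
force: [-0.3, -0.4, 0.2]
finger_gap: 0.999
t 23.0 pos [542.6  58.2 180.2] yaw -92.3 gap 87.9 F [-0.3 -0.4  0.2] q [-0.11  0.42  1.53  0.    1.19  1.5 ]
 turn units [-0.   -0.01 -0.02] shift after turn [-0.01 -6.69  5.31] shift in present axes [-0.03 -6.69  5.31]
scene [([376.5, 180.9], 549.5, 222.5, 49.3, 33.6, -3.4), ([413.0, 149.9], 517.3, 412.9, 89.2, 10.4, -55.0)]
spare [([257.3, 264.0], 573.2, -162.5, 47.3, 27.5, 6.5)]
top []
spare [([354.7, 150.1], 571.3, -161.3, 45.1, 31.0, 7.4)]
```

View pics/fin.png

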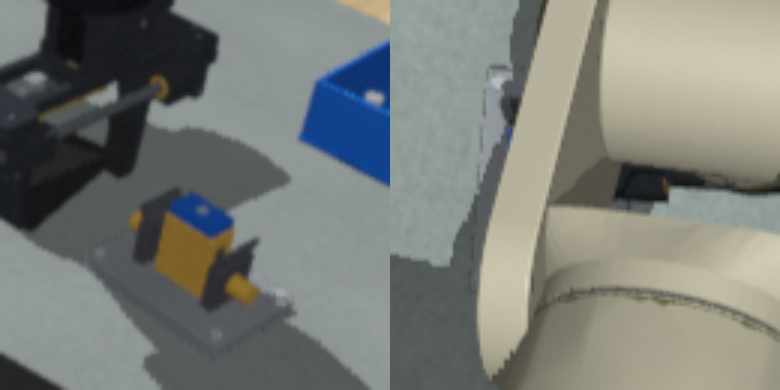

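In the scene view the valve stands between the cheeks. The cap at z=85 is at (549.5, 222.5) with yaw −3.4°, about 2–4 mm from the seat. The spare hasn't moved, and the gripper is clear. Handing in.

```bash
python3 -c "
from plant import r
print(r.finish_job())"
```

```text
the job is handed in; nothing more can be done
None
```

I took the blue-capped valve out of the rack by its ends, stood it on the 120 mm mat and let go. I then gripped it again across its broad sides (gap 29.7 mm), lowered it between the cheeks and released it. The job was handed in at about 23 s of the 64 s allowed, and no verdict is reported.

**Seating:** the block touched down at a TCP height of 47.5 mm, as predicted, with about 10 N of contact force while still held.

**Last checks, from the scene camera:**
- **Valve:** it stands upright on the seat. The cap is at (549.5, 222.5) with a yaw of −3.4°. The seat is at about (548.7, 225.3) with a yaw of −2.2°, so it is roughly 3 mm off centre.
- **Spare:** the black-capped valve is within 1 mm of where it started.
- **Gripper:** clear of everything.

**Checks that failed:**
- **Final top view:** the arm hid the seat, so the final valve position rests on one camera.
- **Stand outline in the scene view:** my first fit included the cheeks, so I dropped it. I used the plate's corners instead, which agreed with the top view to 2 mm.

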